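# Lay the last spice jar in the low box and slide the cover shut

### The job

The red-capped spice jar has to go into the empty bay of the low wooden spice box, lying on its side along the bay like the two jars already there, so that nothing stands above the rim. First lay the standing jar down on the worktop without letting it topple and let go of it, then take it again and lay it in the bay; leave the other jars and the tin where they are. Then check that all is below the rim by sweeping the box's cover gently over it until it is fully shut, and let go.

Things in the scene. Friction and masses are not known exactly. Their poses are not given: they have to be found in the camera images.
- red_jar_mid (a point): Loose glass spice jar with a red cap, square section 47 x 47 mm, 97 mm tall, 0.11 kg; it starts standing upright on the worktop. The point is its centre (half-way up, on its axis). Its z axis runs along the jar towards the cap; its x and y axes are square to its flat sides.
- bay (a point): Centre of the floor of the empty bay of the wooden spice box: 130 mm long (x), 114 mm wide (y), floor 5 mm above the worktop, rim 53 mm above that floor. x points to the box's rear (where the open cover is), y to the other bay, z up. On its y side a low divider, 22 mm above the floor and 4 mm thick, parts it from the other bay (100 mm wide), where two jars lie.
- box_mid (a point): Middle of the fixed spice box, at the height of the worktop, 52 mm along y from the bay's middle; axes as the bay's. The box measures 142 (x) x 230 mm (y) over its walls, which are 6 mm thick; rails on legs, as high as the rim, run on 142 mm behind it (x) and carry the open cover.
- cover (a joint): The sliding cover, a flat wooden board 142 x 238 x 8 mm with small lips outside the walls, that runs just above the rim (its underside 1.5 mm above it, its top 67.5 mm above the worktop). 0 = fully open (it lies on the rails behind the box), 0.142 m = fully shut over the box, end stop there. It slides along -x of the bay's frame as it shuts, stays where it is left, and takes about 2 N to move.
- cover_bar (a point): Centre of the dark bar handle on the cover: a block 14 mm thick (x), 80 mm long (y), rising 32 mm from the cover's top face (16 mm above and below this point), 22 mm behind the cover's front edge. Axes as the bay's.
- fish_tin_mid (a point): Low round tin, 86 mm across and 40 mm high, standing loose on the worktop; the point is its centre. To be left alone.
- jar_a_mid (a point): Spice jar with a mustard-yellow cap, 42 mm thick and 96 mm long, lying loose in the other bay, far from the divider; the point is its centre, z towards its cap. To be left alone.
- jar_b_mid (a point): Spice jar with a mustard-yellow cap, 45 mm thick and 100 mm long, lying loose in the other bay next to the divider; the point is its centre, z towards its cap. To be left alone.
There are look-alikes about, which are no part of the job. What is shaped like the part that bears red_jar_mid but blue or orange is not meant.

How it is judged:
On the way, in this order (a step that is already met when the one before it is completed fails the run):
1. the red-capped jar lies on its side on the worktop, clear of the box, let go and at rest (angle between red_jar_mid's own z axis and vertical between 1.4 and 1.74 rad and contact force between red_jar and the fingers below 0.2 N and linear speed of red_jar below 0.02 m/s and height (world z) of red_jar_mid below 0.032 m and horizontal distance between red_jar_mid and bay above 0.12 m), for 0.2 s.
2. the jar lies in the empty bay, let go and at rest, the cover still open (angle between red_jar_mid's own z axis and vertical between 1.4 and 1.74 rad and x of red_jar_mid in the frame of bay between -0.03 and 0.03 m and y of red_jar_mid in the frame of bay between -0.04 and 0.04 m and z of red_jar_mid in the frame of bay between 0.01 and 0.032 m and angle between the z axis of red_jar_mid and the x axis of bay, either way round below 0.35 rad and contact force between red_jar and the fingers below 0.2 N and linear speed of red_jar below 0.02 m/s and value of joint cover below 0.05 m), for 0.2 s.
At the end, for the whole second after the job is handed in: The red-capped jar lies at rest on its side in the bay that was empty: within 10 degrees of level and 20 of the bay's length, centre within 30 mm of the bay's middle along it and 40 mm across, under 32 mm above its floor. The cover is shut to within 6 mm of its stop (angle between red_jar_mid's own z axis and vertical between 1.4 and 1.74 rad and x of red_jar_mid in the frame of bay between -0.03 and 0.03 m and y of red_jar_mid in the frame of bay between -0.04 and 0.04 m and z of red_jar_mid in the frame of bay between 0.01 and 0.032 m and angle between the z axis of red_jar_mid and the x axis of bay, either way round below 0.35 rad and linear speed of red_jar below 0.02 m/s and value of joint cover above 0.136 m); the robot touches nothing.
It fails at once if the red-capped jar topples or is thrown about (turns faster than 10 rad/s) (angular speed of red_jar above 10 rad/s).
It fails at once if the cover is forced against a jar (over 10 N) (contact force between cover and red_jar above 10 N or contact force between cover and jar_a above 10 N or contact force between cover and jar_b above 10 N).
It fails at once if the cover is slammed (faster than 0.6 m/s) (velocity of joint cover above 0.6 m/s).
It fails at once if the tin is shifted by more than 30 mm (distance of fish_tin_mid from where it was at the start of the episode above 0.03 m).
It fails at once if one of the other jars is shifted by more than 25 mm (distance of any of jar_a_mid, jar_b_mid from where it was at the start of the episode above 0.025 m).
It also fails if it takes over 67 s, if anything falls off the work surface, if the arm or the gripper's body presses on something with over 40 N, if the wrist force passes 120 N, or if a joint passes its speed limit or range.

### The arm

A 7-joint arm with a two-finger parallel gripper is mounted at the origin on a cart in front of the work surface, level with it; the furniture and walls round the work are solid. World frame = base frame: x ahead of the robot, y to its left, z up, the work surface at z = 0. Lengths are in m, angles in rad, forces in N, time in s.
With the tool pointing down it reaches from about 0.425 to 0.925 m from the base axis. Payload 6.8 kg.
Tool frame: the origin (TCP) lies on the front face of the gripper's body, between the roots of the fingers; the fingertips stand 73 mm ahead of it and the grasp point (between the pads) lies 54 mm ahead of it (env.nose_length is the distance from the TCP to the fingertips, in m); z points along the fingers, y is the direction in which the jaws open and shut (so a half turn about z gives the same grasp; the last joint's range is limited). The gripper opens to 85 mm and grips with 20 to 120 N. Pads are 22 mm wide; open, the fingers measure 114 mm over their backs; the gripper's body (76 mm by 85 mm) begins 54 mm behind the grasp point. The pads swing forward as they close: fully open they stand 13 mm farther back than shut.
Start: joints at [-1.397, 0.477, 0.022, 1.555, -0.011, 1.109, -0.083], TCP at [0.188, 0.648, 0.304] pointing down, gripper open.
Joint ranges: [-2.96, 2.96], [-0.34, 2.1], [-1.41, 1.46], [0.24, 2.44], [-1.37, 4.51], [0.17, 1.92], [-2.96, 2.96]. Speed limits (rad/s): [2.39, 2.39, 3.14, 3.14, 3.14, 3.14, 3.14].

### API

Orientations are given as a unit quaternion [w, x, y, z].
In Python, from cell import env, kin, camera, calibration, job gives the robot as it stands. The module is installed in compiled form; this text tells all that it offers. Calls block until the motion is done:
- env.reach(position, orientation): joint-space move of the TCP to a pose.
- env.movel(position, velocity=0.15, rot=None, stop_force=None): straight line of the TCP; rot=None keeps the orientation; velocity is the mean speed in m/s. With stop_force (N) it stops when the force on the tool has changed by that much, and returns True; else False.
- env.goto_joints(angles): joint-space move.
- env.grip(opening, f_grip=None): finger opening in m; f_grip is the grip in N (None keeps the last); returns when the fingers have stopped.
- env.dwell(seconds).
- kin.inverse_kinematics(position, orientation): joint angles nearest the present ones, or None.
- env.get_state(): the state.
- camera(name): name is "scene" or "side" or "wrist"; returns (picture, depth): 384x512x3 uint8, blue, green, red; 384x512 float32, m along the optical axis (not along the pixel's ray), 0 where there is no reading.
- calibration(name): a dict with "fx", "fy", "cx", "cy" (pixels), "k1" (the pictures are not rectified: a ray, as slopes to the right and down, at radius r is drawn at 1 + k1 r^2 times it, then the intrinsics apply), "rvec" (rotation vector, rad) and "tvec" (3), from world to camera coordinates, as OpenCV has them. Camera axes: x right, y down, z forward; pixel columns grow to the right and rows downward; lengths in m; the calibration is good to about 2 mm. A picture is of the moment at which its call begins: read the wrist's pose just before it. calibration takes no time and is no camera call; for the wrist camera it gives the pose at the moment of the call.
A pose or a line that the arm cannot do raises env.PlanningError and nothing moves.
- job.job_done(): hands the job in, once; it reports no verdict.
The state is a dict: "time": time; "qpos": joint angles; "joint_velocities": joint speeds; "joint_torque": joint torques, N m; "tcp_pos": TCP position; "orientation": TCP orientation; "force": force on the tool from outside, world axes, zero at the start; "torque": the same for the moment, N m; "opening": finger opening in m.
Only numpy, scipy, OpenCV 4.12 (cv2) and the standard library are available. Lean on these libraries where they do the work, as an engineer would, in place of code of your own. Each camera call takes 0.05 s, during which the arm holds its last target. There are 200 camera calls.

## Working session

There is one attempt and no reset: what is moved stays moved. The work goes in short steps, each a Python script; the robot and the scene stay as the last script left them, time stands still between calls to the robot, and variables do not carry over. Pictures are saved under pics/ and viewed, about 8 in all and at most 12, crops included, and the job is handed in when it is done.

```bash
mkdir -p pics
cat > h.py <<'E'
import numpy as np, cv2
from cell import env, kin, camera, calibration, job
from scipy.spatial.transform import Rotation as R
def cloud(name):
    c=calibration(name); im,d=camera(name)
    K=np.array([[c['fx'],0,c['cx']],[0,c['fy'],c['cy']],[0,0,1.]])
    v,u=np.mgrid[0:384,0:512]
    p=cv2.undistortPoints(np.stack([u,v],-1).reshape(-1,1,2).astype(float),K,np.array([c['k1'],0,0,0,0.])).reshape(384,512,2)
    # drawn = ray*(1+k1 r^2): OpenCV radial model
    P=np.dstack([p*d[...,None],d])
    Rm=cv2.Rodrigues(np.array(c['rvec'],float))[0]
    W=(P-np.array(c['tvec'],float).reshape(3))@Rm
    W[d==0]=np.nan
    return im,W
def q(M): 
    x=R.from_matrix(M).as_quat(); return np.array([x[3],x[0],x[1],x[2]])
E
python3 - <<'E'
from h import *
for n in ("scene","side"):
    im,W=cloud(n); np.save(n+'.npy',W); cv2.imwrite(f'pics/{n}0.png',im)
    c=calibration(n); print(n,c)
print(env.get_state())
E
```

```text
scene {'fx': 366.1068174694806, 'fy': 366.1068174694806, 'cx': 252.68910086281585, 'cy': 191.37950144245622, 'k1': -0.1016865150016257, 'rvec': array([ 1.94573468, -0.49570997,  0.34447364]), 'tvec': array([-0.46914715,  0.18124488,  0.81845709])}
side {'fx': 476.3613255524697, 'fy': 476.3613255524697, 'cx': 257.9701547227217, 'cy': 192.68682667255652, 'k1': 0.04031616838898117, 'rvec': array([ 2.19599446, -0.62215437,  0.30146347]), 'tvec': array([-0.44788162,  0.24447786,  0.97244402])}
{'time': 0.1, 'qpos': array([-1.39706358,  0.47772569,  0.02233991,  1.5563643 , -0.01149486,
        1.10930124, -0.08311236]), 'joint_velocities': array([-0.00064523, -0.00377342, -0.00021152, -0.00304238,  0.00079407,
        0.00107413,  0.00042771]), 'joint_torque': array([ 3.99740209e-03, -5.97762895e+01,  1.61337800e+00, -2.81953561e+01,
        1.27748805e-02,  5.09120160e-03,  1.49212082e-05]), 'tcp_pos': array([0.18761397, 0.64796395, 0.3030123 ]), 'orientation': array([-5.49392046e-05,  1.40444338e-01,  9.90088223e-01, -8.33394714e-04]), 'force': array([-0.48104168,  0.09239662,  0.01168539]), 'torque': array([-0.01200266,  0.05146905, -0.05784935]), 'opening': 0.08520817868891455}
```

```bash
python3 -c "
import cv2,numpy as np
a=cv2.imread('pics/scene0.png');b=cv2.imread('pics/side0.png')
cv2.imwrite('pics/a.png',np.hstack([a,b])[:, :]) if 0 else cv2.imwrite('pics/a.png',cv2.resize(a,(800,600)))"
```

```text
(no output)
```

View pics/scene0.png

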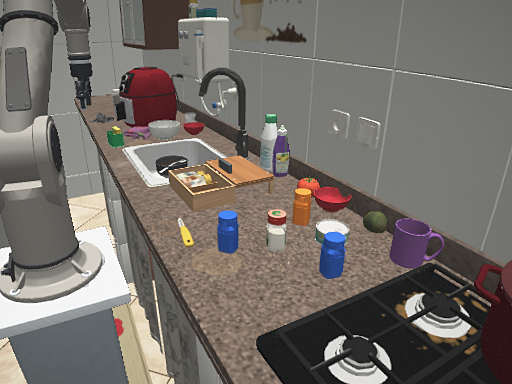

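View pics/side0.png

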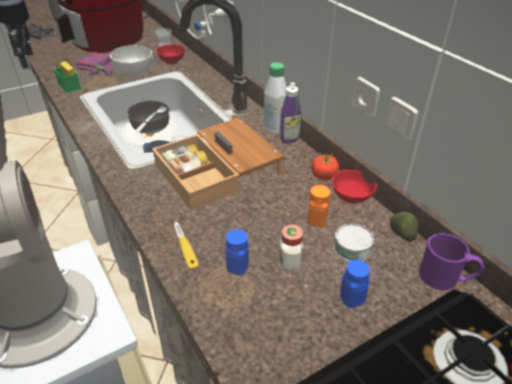

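The side view shows the red-capped jar at (291,247), the tin at (354,242), and blue and orange look-alikes at (237,252), (354,283) and (318,206). The box is at (195,170) with the empty bay nearer the camera at (213,183), and the cover bar is at (223,143). Next I'll measure them.

Run:
```python
import numpy as np,cv2
for n,pts in (('side',dict(cap=(291,233),capf=(291,241),body=(291,262),tin=(354,235),bayfloor=(213,183),bar=(223,143),cover=(250,150),blue1=(237,240),blue2=(354,268),orange=(318,190),front=(193,190),rimNear=(238,183))),):
    W=np.load(n+'.npy')
    for k,(u,v) in pts.items(): print(n,k,np.nanmedian(W[v-1:v+2,u-1:u+2].reshape(-1,3),0).round(3))
W=np.load('side.npy');im=cv2.imread('pics/side0.png')
# top-down map of all points: height map 1.5mm/px
P=W.reshape(-1,3);C=im.reshape(-1,3)
W2=np.load('scene.npy');
P=np.vstack([W2.reshape(-1,3),P]);C=np.vstack([cv2.imread('pics/scene0.png').reshape(-1,3),C])
ok=np.isfinite(P).all(1)&(P[:,2]>-.02)&(P[:,2]<.2);P=P[ok];C=C[ok]
o=np.argsort(P[:,2]);P=P[o];C=C[o]
# x 0.3..1.0 up, y -0.5..0.4 left
s=800
img=np.zeros((560,720,3),np.uint8)
r=((1.0-P[:,0])*s).astype(int);c=((0.45-P[:,1])*s).astype(int)
k=(r>=0)&(r<560)&(c>=0)&(c<720)
img[r[k],c[k]]=C[k]; img=cv2.dilate(img,np.ones((2,2)))
for i in range(0,720,80): cv2.putText(img,f'{.45-i/s:.2f}',(i,10),0,.35,(0,255,255))
for i in range(0,560,80): cv2.putText(img,f'{1-i/s:.2f}',(0,i+4),0,.35,(0,255,255))
cv2.imwrite('pics/top.png',img)
```

```text
side cap [ 0.511 -0.159  0.097]
side capf [ 0.502 -0.172  0.09 ]
side body [ 0.504 -0.174  0.024]
side tin [ 0.668 -0.189  0.037]
side bayfloor [0.471 0.127 0.056]
side bar [0.555 0.226 0.092]
side cover [0.62  0.192 0.067]
side blue1 [ 0.403 -0.116  0.097]
side blue2 [ 0.561 -0.303  0.097]
side orange [ 0.649 -0.073  0.098]
side front [0.418 0.128 0.055]
side rimNear [0.56  0.153 0.001]
```

View pics/top.png

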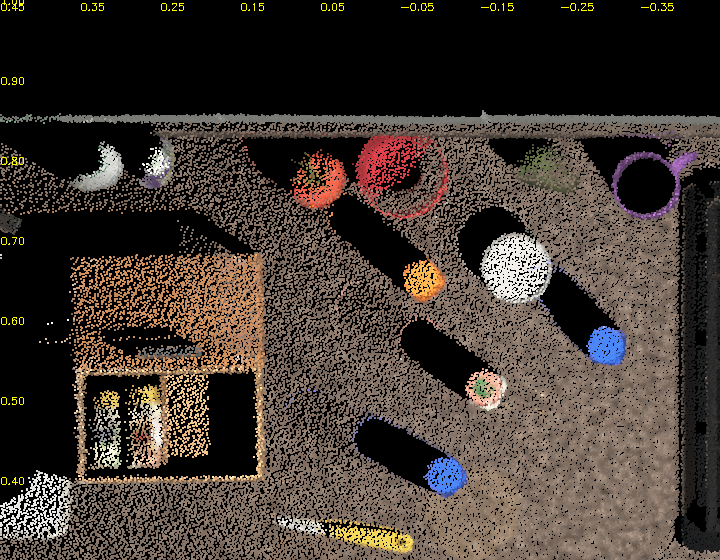

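Run:
```python
from h import *
W=np.load('side.npy');W2=np.load('scene.npy')
P=np.vstack([W.reshape(-1,3),W2.reshape(-1,3)]);P=P[np.isfinite(P).all(1)]
print('faucet pixels');
for u,v in((238,95),(238,40),(215,3),(187,12),(185,25)): print(u,v,np.load('side.npy')[v,u].round(3))
m=(P[:,0]>.3)&(P[:,0]<.84)&(P[:,1]>-.4)&(P[:,1]<.75)&(P[:,2]>.13)&(P[:,2]<.6)
Q=P[m]; r=np.hypot(Q[:,0],Q[:,1])
for y in np.arange(-.4,.75,.1):
    k=(Q[:,1]>=y)&(Q[:,1]<y+.1)
    if k.sum(): print(round(y,1),k.sum(),'x',Q[k,0].min().round(2),Q[k,0].max().round(2),'z',Q[k,2].min().round(2),Q[k,2].max().round(2),'rmin',r[k].min().round(2))
m=(np.hypot(P[:,0]-.515,P[:,1]+.165)<.05)&(P[:,2]>.01)&(P[:,2]<.06)
rect=cv2.minAreaRect(P[m,:2].astype(np.float32)); print('jar',m.sum(),rect)
m=(P[:,0]>.37)&(P[:,0]<.56)&(P[:,1]>.1)&(P[:,1]<.39)&(abs(P[:,2]-.058)<.004)
print('rim',m.sum(),cv2.minAreaRect(P[m,:2].astype(np.float32)),np.percentile(P[m],[1,99],axis=0))
st=env.get_state()
print(kin.inverse_kinematics(np.array([.51,-.16,.3]),np.array([0,0,1,0.])))
```

```text
faucet pixels
238 95 [0.728 0.443 0.088]
238 40 [0.755 0.484 0.245]
215 3 [0.707 0.53  0.348]
187 12 [0.645 0.593 0.314]
185 25 [0.64  0.605 0.273]
-0.2 571 x 0.83 0.84 z 0.21 0.29 rmin 0.84
-0.1 580 x 0.83 0.84 z 0.21 0.29 rmin 0.83
-0.0 303 x 0.84 0.84 z 0.21 0.29 rmin 0.84
0.2 440 x 0.77 0.82 z 0.13 0.19 rmin 0.82
0.3 930 x 0.76 0.82 z 0.13 0.22 rmin 0.83
0.4 830 x 0.71 0.78 z 0.13 0.33 rmin 0.83
0.5 1034 x 0.63 0.78 z 0.14 0.37 rmin 0.87
0.6 192 x 0.62 0.84 z 0.21 0.33 rmin 0.87
0.7 282 x 0.77 0.84 z 0.17 0.28 rmin 1.04
jar 715 ((0.5049338936805725, -0.1647975742816925), (0.0263100303709507, 0.055260125547647476), 37.7845573425293)
rim 816 ((0.47700420022010803, 0.23810620605945587), (0.15972287952899933, 0.2400866150856018), 1.3512052297592163) [[0.39800777 0.12064322 0.05413119]
 [0.55442178 0.35593454 0.06155789]]
[-0.53436722  0.34317847  0.90717411  1.93809051 -0.31829803  1.01031616
  2.08765635]
```

Run:
```python
from h import *
for n,p in(('wbox',(.46,.20,.33)),('wjar',(.47,-.16,.30))):
    env.reach(np.array(p),np.array([0,0,1.,0])); env.dwell(.1)
    im,W=cloud('wrist'); np.save(n+'.npy',W); cv2.imwrite(f'pics/{n}.png',im)
    s=env.get_state();print(s['time'],s['tcp_pos'].round(4),s['qpos'].round(2))
a=[cv2.imread(f'pics/{n}.png') for n in('wbox','wjar')]
cv2.imwrite('pics/w.png',cv2.resize(np.hstack(a),(800,300)))
```

```text
2.15 [0.4598 0.2009 0.3299] [-0.78  0.16  0.27  1.95 -0.05  1.04  1.09]
3.6583 [ 0.4706 -0.1587  0.3   ] [-0.33  0.2   0.61  2.01 -0.14  0.97  1.93]
```

View pics/w.png

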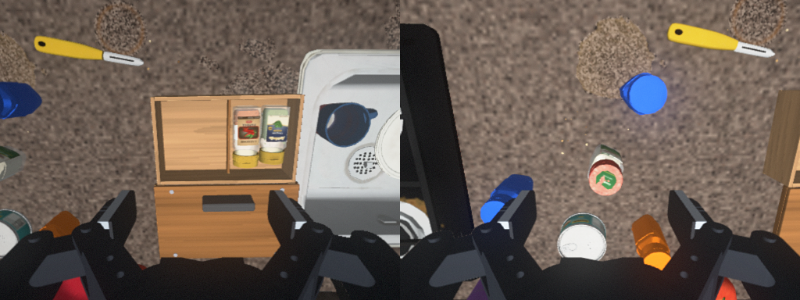

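The left half shows the box with the empty bay on the left and the cover bar at about (228,203). The right half shows the red-capped jar at (606,170). Next I'll fit both.

Run:
```python
from h import *
W=np.load('wbox.npy');P=W[np.isfinite(W).all(2)]
def pr(n,m,Q=None):
    Q=P[m]; print(n,m.sum(),cv2.minAreaRect(Q[:,:2].astype(np.float32)),'z',np.median(Q[:,2]).round(4))
near=(P[:,0]>.37)&(P[:,0]<.58)&(P[:,1]>.08)&(P[:,1]<.4)
pr('rim',near&(abs(P[:,2]-.058)<.0035))
pr('bayfloor',near&(P[:,2]<.009)&(P[:,2]>.003)&(P[:,0]>.42)&(P[:,0]<.52)&(P[:,1]>.14)&(P[:,1]<.24))
pr('bar',(P[:,2]>.09)&(P[:,0]>.5)&(P[:,0]<.62)&(P[:,1]>.1)&(P[:,1]<.35)&(P[:,2]<.11))
pr('cover',(abs(P[:,2]-.0675)<.003)&(P[:,0]>.5)&(P[:,0]<.72)&(P[:,1]>.05)&(P[:,1]<.4))
W=np.load('wjar.npy');im=cv2.imread('pics/wjar.png');ok=np.isfinite(W).all(2);P=W[ok]
m=(np.hypot(P[:,0]-.515,P[:,1]+.165)<.06)
pr('jar all',m&(P[:,2]>.012)); pr('body',m&(P[:,2]>.012)&(P[:,2]<.07));pr('cap',m&(P[:,2]>.09))
# body side faces by local edges
Q=P[m&(P[:,2]>.012)&(P[:,2]<.068)]
h=cv2.convexHull(Q[:,:2].astype(np.float32))[:,0];print(h.round(4))
x0,y0=560,100
c=im[60:300,180:360] if 0 else im
cv2.imwrite('pics/wjc.png',cv2.resize(im[150:290,190:350],None,fx=4,fy=4,interpolation=cv2.INTER_CUBIC))
```

```text
rim 3128 ((0.4708537757396698, 0.2406529188156128), (0.14352938532829285, 0.23701828718185425), 0.7672419548034668) z 0.0578
bayfloor 4931 ((0.47001782059669495, 0.19001370668411255), (0.09996646642684937, 0.09995026886463165), 89.96947479248047) z 0.005
bar 898 ((0.5621588230133057, 0.24183566868305206), (0.014617948792874813, 0.0796445682644844), 0.9772645831108093) z 0.0988
cover 12685 ((0.6114932298660278, 0.24274760484695435), (0.14316143095493317, 0.2376869171857834), 1.0550119876861572) z 0.0673
jar all 9697 ((0.4902445077896118, -0.16255921125411987), (0.09185527265071869, 0.07507685571908951), 49.94979476928711) z 0.3062
body 623 ((0.5046419501304626, -0.15532800555229187), (0.03345779702067375, 0.05345398932695389), 11.28213119506836) z 0.0504
cap 8804 ((0.48934945464134216, -0.15797817707061768), (0.09098169952630997, 0.07431542873382568), 42.13677215576172) z 0.3072
[[ 0.5262 -0.1781]
 [ 0.5163 -0.1283]
 [ 0.5117 -0.1272]
 [ 0.5056 -0.1279]
 [ 0.5047 -0.1285]
 [ 0.5032 -0.1295]
 [ 0.5011 -0.1317]
 [ 0.498  -0.136 ]
 [ 0.4959 -0.1402]
 [ 0.494  -0.144 ]
 [ 0.491  -0.1504]
 [ 0.49   -0.1526]
 [ 0.4897 -0.1539]
 [ 0.4891 -0.1563]
 [ 0.4886 -0.1588]
 [ 0.4885 -0.1601]
 [ 0.4929 -0.1655]
 [ 0.4951 -0.168 ]
 [ 0.4961 -0.1689]
 [ 0.5143 -0.1776]
 [ 0.5164 -0.1787]
 [ 0.5216 -0.1792]]
```

View pics/wjc.png

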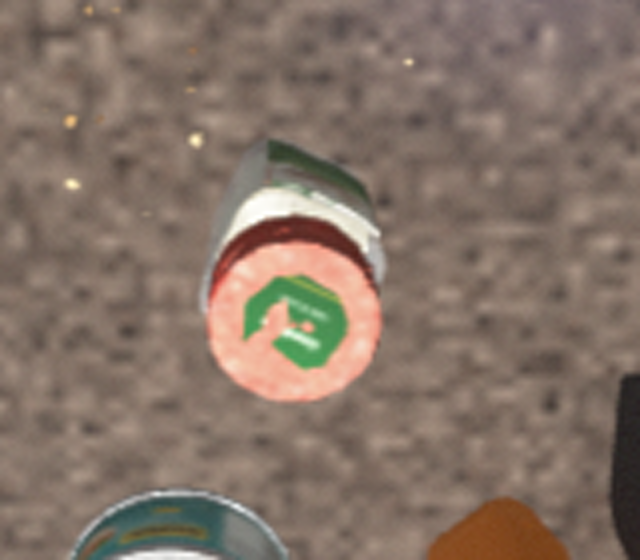

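Run:
```python
from h import *
from scipy.optimize import least_squares
A={}
for n,f in(('side','side0'),('scene','scene0'),('wjar','wjar')):
    W=np.load(n+'.npy');im=cv2.imread(f'pics/{f}.png')
    hsv=cv2.cvtColor(im,cv2.COLOR_BGR2HSV)
    k=np.isfinite(W).all(2)&(np.hypot(W[...,0]-.513,W[...,1]+.162)<.05)
    A[n]=W[k&(W[...,2]>.012)&(W[...,2]<.06)]
    t=W[k&(abs(W[...,2]-.097)<.004)]
    print(n,len(A[n]),'cap circle',cv2.minEnclosingCircle(t[:,:2].astype(np.float32)) if len(t) else '', t.mean(0) if len(t) else '')
def sd(p,P,r=.004):
    c,s=np.cos(p[2]),np.sin(p[2]); d=P[:,:2]-p[:2]
    l=abs(np.stack([d@[c,s],d@[-s,c]],1))-(.0235-r)
    return np.linalg.norm(np.maximum(l,0),axis=1)+np.minimum(l.max(1),0)-r
for n,P in list(A.items())+[('all',np.vstack(list(A.values())))]:
    best=min((least_squares(sd,[.513,-.162,a],args=(P,),loss='soft_l1',f_scale=.0015) for a in np.radians([0,20,40,60,80])),key=lambda r:r.cost)
    print(n,best.x[:2].round(4),np.degrees(best.x[2]).round(1)%90,best.cost,np.median(abs(sd(best.x,P))).round(4))
# IK test
st=env.get_state();
```

```text
side 352 cap circle ((0.5151183009147644, -0.1551104336977005), 0.023877300322055817) [ 0.51399839 -0.15565552  0.09678227]
scene 333 cap circle ((0.514640748500824, -0.1561109870672226), 0.02332053892314434) [ 0.5138879  -0.15761735  0.09675163]
wjar 430 cap circle ((0.5163283348083496, -0.15333624184131622), 0.022794252261519432) [ 0.51526801 -0.15337128  0.09707666]
side [ 0.5165 -0.1529] 64.0 0.00030239314684194727 0.0009
scene [ 0.5168 -0.1524] 60.2 0.00038753170499846156 0.0014
wjar [ 0.5175 -0.1521] 62.5 0.00020311085422049084 0.0007
all [ 0.5171 -0.1526] 62.7 0.0009328378186346327 0.0009
```

```bash
cat >> h.py <<'E'
def tool(yaw,alpha,s=1):
    """tool z = d*sin(alpha) - z*cos(alpha), jaws (tool y) horizontal, square to d"""
    d=np.array([np.cos(yaw),np.sin(yaw),0]); z=d*np.sin(alpha)-np.array([0,0,np.cos(alpha)])
    y=s*np.array([-d[1],d[0],0]); return np.stack([np.cross(y,z),y,z],1)
def pose(c,yaw,alpha,s=1,back=.06):
    M=tool(yaw,alpha,s); return np.asarray(c,float)-back*M[:,2],q(M)
E
python3 - <<'E'
from h import *
J=np.array([.5168,-.1528,.047])
r=np.radians
for yaw in(62.7,-27.3,-117.3,152.7):
  for a in(30,45,60,75):
    for s in(1,-1):
      k=kin.inverse_kinematics(*pose(J,r(yaw),r(a),s))
      k2=kin.inverse_kinematics(*pose(J+[0,0,.12],r(yaw),r(a),s))
      if k is not None: print('pick',yaw,a,s,k.round(2),k2 is not None)
for yaw in range(-180,180,45):
  for a in(15,30,45):
    for s in(1,-1):
      k=kin.inverse_kinematics(*pose([.53,.0,.024],r(yaw),-r(a),s))
      if k is not None: print('lay',yaw,a,s,k.round(2))
E
```

```text
pick 62.7 30 1 [ 1.21  0.85 -0.99  2.    0.29  0.57  2.85] True
pick 62.7 30 -1 [-0.06  0.73  0.69  2.08 -1.27  1.04  1.05] True
pick 62.7 45 1 [ 1.44  1.14 -1.2   1.97  0.38  0.64  2.9 ] True
pick 62.7 45 -1 [ 0.16  0.8   0.56  2.06 -1.35  1.23  1.22] True
pick 62.7 60 1 [ 0.5   0.85  0.23  1.99 -1.31  1.28 -1.86] True
pick 62.7 60 -1 [ 0.66  0.83  0.02  1.98 -1.22  1.15  1.22] True
pick 62.7 75 1 [ 0.56  1.01  0.23  1.93 -1.37  1.54 -1.74] True
pick 62.7 75 -1 [ 0.71  0.98  0.02  1.92 -1.27  1.39  1.34] True
pick -27.3 30 1 [ 1.01  0.83 -1.19  2.32  1.83  0.91 -0.35] True
pick -27.3 30 -1 [ 0.34  0.48 -0.34  2.36  2.03  0.39  2.34] True
pick -117.3 30 1 [-0.72  0.91  0.92  1.96 -0.29  0.8  -0.2 ] True
pick -117.3 30 -1 [-0.47  0.73  0.53  1.94  0.15  0.81  2.53] True
pick -117.3 45 1 [-0.76  1.01  0.86  1.88 -0.04  0.92 -0.48] True
pick -117.3 45 -1 [-0.54  0.85  0.52  1.87  0.31  0.98  2.33] True
pick -117.3 60 1 [-0.73  1.09  0.73  1.79  0.21  1.09 -0.74] True
pick -117.3 60 -1 [-0.56  0.98  0.47  1.78  0.44  1.18  2.19] True
pick -117.3 75 1 [-0.77  1.26  0.75  1.71  0.27  1.25 
[... 2404 characters left out ...]
.26  1.29 -0.73]
lay 90 15 1 [-0.51  0.61  0.31  2.06  0.14  0.57  2.77]
lay 90 15 -1 [-0.82  0.74  0.74  2.08 -0.4   0.57  0.13]
lay 90 30 1 [-0.71  0.7   0.4   2.03  0.37  0.69  2.46]
lay 90 30 -1 [-1.    0.87  0.82  2.04 -0.17  0.62 -0.18]
lay 90 45 1 [-0.78  0.81  0.36  1.97  0.56  0.88  2.2 ]
lay 90 45 -1 [-1.03  0.95  0.72  1.98  0.19  0.75 -0.61]
lay 135 15 1 [-0.1   0.53 -0.18  2.17  0.82  0.44  2.93]
lay 135 15 -1 [-0.71  0.61  0.58  2.21 -0.36  0.28  0.89]
lay 135 30 1 [-0.78  0.62  0.47  2.3   1.26  0.23  2.28]
lay 135 30 -1 [ 0.53  0.96 -1.19  2.22  1.64  1.31 -0.86]
lay 135 45 1 [-1.09  0.83  0.66  2.37  1.81  0.31  1.49]
lay 135 45 -1 [-0.35  0.67 -0.24  2.32  1.67  0.9  -1.32]
```

Run:
```python
from h import *
r=np.radians; J=np.array([.5168,-.1528,.048])
yaw,a=r(-117.3),r(55)
env.reach(*pose(J+[0,0,.16],yaw,a,1)); print(env.get_state()['qpos'].round(2))
env.movel(pose(J,yaw,a,1)[0],velocity=.1,stop_force=8) and print('STOPPED')
s=env.get_state();print(s['time'],s['tcp_pos'],pose(J,yaw,a,1)[0],s['force'].round(2))
im,W=cloud('side');cv2.imwrite('pics/s1.png',cv2.resize(im[160:340,180:420],None,fx=3,fy=3))
im,W=cloud('scene');cv2.imwrite('pics/s1b.png',cv2.resize(im[160:340,180:420],None,fx=3,fy=3))
```

```text
[-0.8   0.81  0.87  1.81  0.27  1.24 -0.59]
7.5583 [ 0.53957676 -0.10914847  0.08289651] [ 0.53934222 -0.10912524  0.08241459] [ 0.36 -0.07 -0.14]
```

View pics/s1.png

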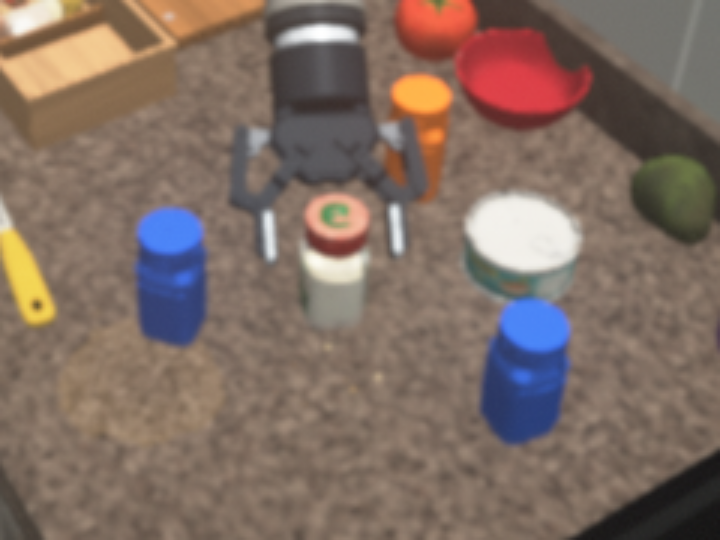

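The fingers straddle the jar at (335,255) and are roughly centred on it. Next I'll grip, lift and turn it.

Run:
```python
from h import *
r=np.radians; J=np.array([.5168,-.1528,.048])
env.grip(.03,f_grip=35); s=env.get_state(); print('open',s['opening'],s['force'].round(2))
p=s['tcp_pos'].copy(); env.movel(p+[0,0,.02],velocity=.05); env.movel(p+[0,0,.17],velocity=.15)
s=env.get_state(); print('lift',s['opening'],s['force'].round(2))
L=np.array([.53,.02,.0])
env.reach(*pose(L+[0,0,.20],r(-90),r(-35),1)); env.dwell(.2)
s=env.get_state(); print(s['time'],s['opening'],s['tcp_pos'],s['qpos'].round(2))
im,W=cloud('side');np.save('s2.npy',W);cv2.imwrite('pics/s2.png',cv2.resize(im[60:340,130:420],None,fx=2.5,fy=2,))
```

```text
open 0.045256837757197764 [-0.43  0.57  1.74]
lift 0.045076183473246455 [-0.2  -0.3  -1.49]
11.325 0.04505386102791612 [ 0.52995389 -0.01386674  0.24871368] [-0.4   0.5   0.76  1.98 -0.97  1.27  0.88]
```

View pics/s2.png

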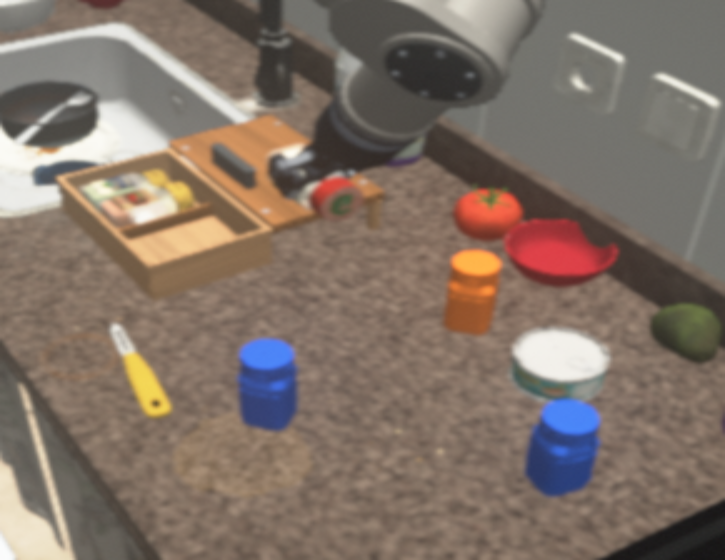

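The jar is held about level with its cap at (337,195), pointing towards −y. Next I'll lower it until it touches, then release.

Run:
```python
from h import *
r=np.radians; L=np.array([.53,.02,.0]); t=lambda z:pose(L+[0,0,z],r(-90),r(-35),1)[0]
env.movel(t(.045),velocity=.15); env.dwell(.2)
print('stop',env.movel(t(.0205),velocity=.02,stop_force=3)); s=env.get_state(); print(s['tcp_pos'][2]-t(0)[2],s['force'].round(2))
env.dwell(.2); env.grip(.062); env.dwell(.3)
# back off along tool axis
M=tool(r(-90),r(-35),1); p=env.get_state()['tcp_pos'].copy()
env.movel(p-.08*M[:,2],velocity=.12); env.grip(.085)
env.reach(np.array([.50,.02,.26]),q(tool(r(-90),0,1))); env.dwell(.1)
s=env.get_state(); print(s['time'],s['qpos'].round(2))
im,W=cloud('wrist');np.save('w3.npy',W);cv2.imwrite('pics/w3.png',im)
P=W[np.isfinite(W).all(2)]
Q=P[(np.hypot(P[:,0]-.53,P[:,1]-.02)<.085)&(P[:,2]>.038)&(P[:,2]<.06)]
print(len(Q),cv2.minAreaRect(Q[:,:2].astype(np.float32)),np.percentile(Q,[1,50,99],axis=0).round(4))
```

```text
stop True
0.02377732127403598 [ 0.05 -0.47  5.91]
16.7833 [-1.02  0.41  1.09  2.06 -0.46  0.94  0.32]
3532 ((0.5306940674781799, 0.019046267494559288), (0.04439905658364296, 0.09633924812078476), 0.36466526985168457) [[ 0.5093 -0.0275  0.0384]
 [ 0.5297  0.0261  0.0447]
 [ 0.5515  0.0669  0.0468]]
```

View pics/w3.png

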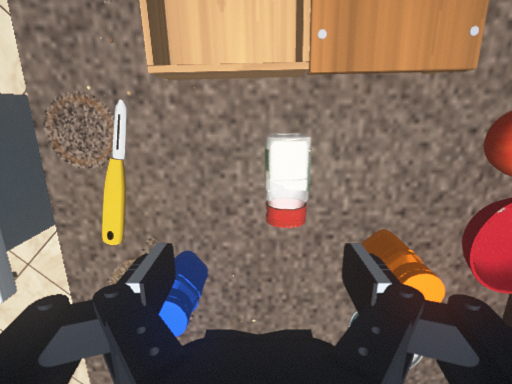

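The jar lies at (288,180) px, which is world (0.5305, 0.0195), with its axis along y. Next I'll grasp it again from above and lay it in the bay.

Run:
```python
from h import *
r=np.radians; G=np.array([.5305,.025,.086]); M=q(tool(r(-90),0,1))
env.reach(G+[0,0,.09],M); print('stop',env.movel(G,velocity=.1,stop_force=8))
env.grip(.03,f_grip=35); s=env.get_state(); print('open',s['opening'],s['tcp_pos'].round(4))
env.movel(G+[0,0,.13],velocity=.15)
B=np.array([.4704,.188,0]); x=np.array([np.cos(r(1)),np.sin(r(1)),0]); T=B-.0055*x
Mb=q(tool(r(1),0,1))
env.reach(T+[0,0,.22],Mb); env.dwell(.1)
s=env.get_state(); print('open',s['opening'],s['tcp_pos'].round(4),s['qpos'].round(2))
env.movel(T+[0,0,.12],velocity=.12); env.dwell(.2)
print('stop',env.movel(T+[0,0,.088],velocity=.02,stop_force=3)); s=env.get_state(); print(s['time'],s['tcp_pos'].round(4),s['force'].round(2))
im,W=cloud('side');cv2.imwrite('pics/s4.png',cv2.resize(im[90:230,130:310],None,fx=4,fy=4))
```

```text
stop False
open 0.044772278332484663 [0.5307 0.0251 0.0865]
open 0.04485068192667228 [0.4653 0.1865 0.2196] [-1.01  0.34  0.61  2.08 -0.27  0.8   1.35]
stop True
23.2833 [0.4649 0.1879 0.0914] [-0.73  0.41  6.14]
```

View pics/s4.png

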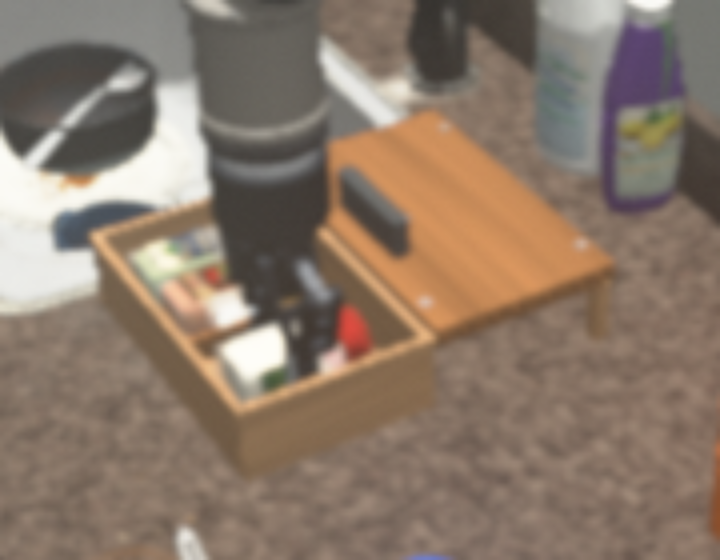

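The jar is in the bay, touching the floor at the height I expected. Next I'll release it, back off upwards and check.

Run:
```python
from h import *
env.grip(.056); env.dwell(.3); p=env.get_state()['tcp_pos'].copy()
print('stop',env.movel(p+[0,0,.06],velocity=.1,stop_force=10))
env.movel([.46,.20,.30],velocity=.2); env.dwell(.2)
im,W=cloud('wrist');cv2.imwrite('pics/w5.png',im); print(env.get_state()['time'])
P=W[np.isfinite(W).all(2)]
B=np.array([.4704,.188]);c,s=np.cos(np.radians(1)),np.sin(np.radians(1))
d=P[:,:2]-B; l=np.stack([d@[c,s],d@[-s,c]],1)
m=(abs(l[:,0])<.06)&(abs(l[:,1])<.052)&(P[:,2]>.03)
print(m.sum(),cv2.minAreaRect(l[m].astype(np.float32)),'z',np.percentile(P[m,2],[1,50,99]).round(4))
m=(abs(l[:,0])<.065)&(l[:,1]>.065)&(l[:,1]<.155);print('other max z',np.percentile(P[m,2],[50,99]))
m=(P[:,2]>.09)&(P[:,2]<.11)&(P[:,0]>.5)&(P[:,0]<.62)&(P[:,1]>.1)&(P[:,1]<.35)
print('bar',cv2.minAreaRect(P[m,:2].astype(np.float32)))
```

```text
stop False
25.8
32801 ((-0.00024960562586784363, -3.9711594581604e-06), (0.10399197041988373, 0.09691206365823746), 89.9757080078125) z [0.0433 0.3016 0.3241]
other max z [0.0477458 0.317047 ]
bar ((0.5618371367454529, 0.23247665166854858), (0.01399243250489235, 0.05955398455262184), 1.1351196765899658)
```

View pics/w5.png

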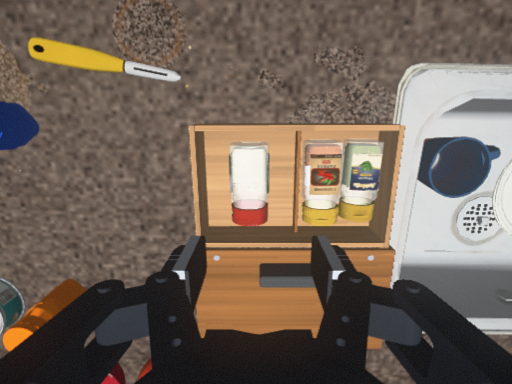

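The jar lies centred in the bay at (250,182), with its cap towards the rear. The yellow-capped jars have not moved and the cover is still open. Next I'll grip the bar and shut the cover.

Run:
```python
from h import *
r=np.radians; x=np.array([np.cos(r(1)),np.sin(r(1)),0]); H=np.array([.5621,.2416,.149])
for yw in(-89,91):
    print(yw,[(k.round(2) if k is not None else None) for k in(kin.inverse_kinematics(H-t*x,q(tool(r(yw),0,1))) for t in(0,.07,.145))])
yw=-89; M=q(tool(r(yw),0,1))
env.reach(H+[0,0,.10],M); env.grip(.05); env.dwell(.1)
im,W=cloud('wrist')
P=W[np.isfinite(W).all(2)];m=(P[:,2]>.09)&(P[:,2]<.105)&(abs(P[:,0]-.562)<.03)&(abs(P[:,1]-.2416)<.06)
print('bar',m.sum(),cv2.minAreaRect(P[m,:2].astype(np.float32)) if m.sum()>10 else '')
print('stop',env.movel(H,velocity=.08,stop_force=8)); s=env.get_state();print(s['time'],s['tcp_pos'].round(4),s['force'].round(2))
```

```text
-89 [array([-1.08,  0.72,  0.82,  1.87, -0.69,  0.86,  0.11]), array([-1.17,  0.62,  0.81,  2.03, -0.65,  0.77,  0.05]), array([-1.28,  0.51,  0.8 ,  2.18, -0.59,  0.68, -0.05])]
91 [array([-0.7 ,  0.57,  0.26,  1.85, -0.21,  0.75,  2.83]), array([-0.78,  0.48,  0.27,  2.  , -0.2 ,  0.68,  2.77]), array([-0.88,  0.4 ,  0.27,  2.15, -0.18,  0.61,  2.69])]
bar 1614 ((0.5630946755409241, 0.24197524785995483), (0.013853742741048336, 0.07954861968755722), 1.5667381286621094)
stop False
28.7167 [0.5624 0.2417 0.1495] [ 0.88 -0.32  0.69]
```

Run:
```python
from h import *
r=np.radians; x=np.array([np.cos(r(1)),np.sin(r(1)),0])
env.grip(.005,f_grip=20); s=env.get_state(); print('open',s['opening'],s['force'].round(2))
p=s['tcp_pos'].copy()
print('stop1',env.movel(p-.125*x,velocity=.08,stop_force=12)); s=env.get_state(); print(s['tcp_pos'].round(4),s['force'].round(2))
st=env.movel(p-.146*x,velocity=.03,stop_force=12); s=env.get_state(); print('stop2',st,(p-s['tcp_pos'])@x,s['force'].round(2),s['time'])
env.grip(.05); env.dwell(.1)
c=env.get_state()['tcp_pos'].copy(); env.movel(c+[0,0,.06],velocity=.1)
env.movel(c+[.0,0,.16],velocity=.2); env.dwell(.2)
im,W=cloud('wrist');cv2.imwrite('pics/w6.png',im)
P=W[np.isfinite(W).all(2)]
m=(P[:,2]>.09)&(P[:,2]<.105)&(abs(P[:,0]-.42)<.04)&(abs(P[:,1]-.24)<.06)
if m.sum()>10: print('bar',cv2.minAreaRect(P[m,:2].astype(np.float32)))
print(env.get_state()['time'])
```

```text
open 0.01335296367249884 [0.19 0.47 3.13]
stop1 False
[0.4371 0.2394 0.1493] [-0.98 -0.81  6.95]
stop2 True 0.1406231678827578 [ 1.58 -0.55 -0.17] 31.3833
bar ((0.4215802848339081, 0.239450141787529), (0.013187335804104805, 0.07880907505750656), 1.3072010278701782)
33.575
```

View pics/w6.png

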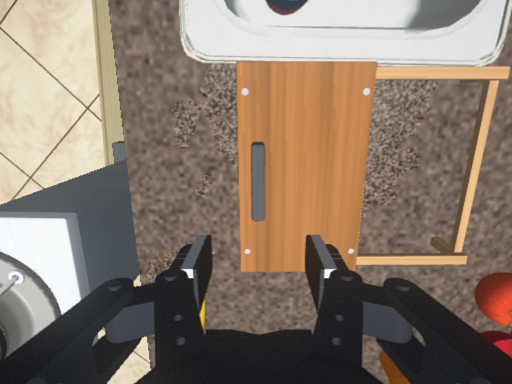

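```bash
python3 -c "
from h import *
job.job_done(); print(env.get_state()['time'])"
```

```text
the job is handed in; nothing more can be done
the job is handed in; nothing more can be done
```

The red-capped jar is lying in the empty bay, the cover is shut over it, and the job is handed in. It took about 34 s of the 67 s allowed.

**Laying the jar down:** I took the standing jar with a tilted grasp, lifted it, turned it level and lowered it until it touched the worktop. After I let go, it lay on its side at about (0.531, 0.019).

**Placing it in the bay:** I gripped it again from above and lowered it until it touched the bay floor, at the height I expected. The wrist picture showed it centred and lengthwise, with the two yellow-capped jars where they had been.

**Shutting the cover:** I gripped the bar and slid the cover at under 0.1 m/s until the force limit stopped it near the end. The gripper had moved 140.6 mm. In the pictures the bar had moved about 141.5 mm, where 142 mm is fully shut and 136 mm is needed. I then let go and backed off above the box.

**Checks that failed or disagreed:**
- My depth measurement of the jar in the bay was spoiled because the gripper was in view. Its position there rests on the picture and the touch height.
- In the same view the bar was partly hidden, so I measured it again before gripping it.
- I didn't re-measure the tin at the end.
- The upward force on the tool reached about 7 N while sliding the cover, from the grip on the bar. The cover still moved freely and its top face looked unobstructed when shut.

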